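Set the train table for the next freight round

TASK

Set the train table up for the next round of the freight game: stand the handled bowl under the ball dispenser's spout, turn the paddle knob three clicks clockwise so that exactly three cargo balls drop into it, and only then set the bowl with its three balls upright on the loading platform, centred on the blue ring. Park every railway vehicle that is out on the table in the roundhouse stall with the roundel of its own colour, upright on the stall floor between the kerbs and centred over the roundel, either way round. Leave the toy tree, the drum and the signal box with its winder alone.

Things in the scene. Friction and masses are not known exactly. Their poses are not given: they have to be found in the camera images.
- dispenser: fixed dispenser: square wooden case (172 mm, z 88 to 134 mm, front 86 mm before the knob axis) on a column at its back; clear cover; clear hopper tube 62 mm behind the knob, up to z 197; red paddle knob above it. Origin on the table under the knob axis, front -x. U-shaped foot 10 mm high: arms 74 to 92 mm either side of the middle, from 100 mm before the axis to the column
- paddle (a joint): knob angle, rad: 0 at the start, growing clockwise seen from above. Eight detents a turn: one click is 0.785. Leaving a detent takes up to 0.15 N m; past half way it is drawn into the next; let go, it settles on the nearest detent. Each click carries one ball over the spout, where it drops. It cannot turn back past the start
- paddle_grip (a point): middle of the paddle, to be gripped across its thickness: on the vertical knob axis, 226 mm above the table. The paddle is an upright bar 56 mm long, 12 mm thick, z 211 to 241 mm; this point's x axis stays along the bar, which at joint 0 lies along the dispenser's x axis
- outlet (a point): point on the table below the middle of the red spout, 62 mm before the knob axis; axes as the dispenser's. The spout is 38 x 40 mm inside, its lower end 70 mm above the table. The bowl stands here on the bare table between the foot's arms, handle towards the dispenser's front; it can be slid in from a side, lifted 15 to 20 mm over an arm
- bowl: loose blue bowl, 100 mm across the rim, 90 mm at the foot, 46 mm high, walls and floor 6 mm (floor domed 4 mm up in the middle), 0.12 to 0.2 kg; origin in the middle of its underside. The wooden handle points to its own -x: a level bar 14 mm wide and 14 mm high, its middle 34 mm above the underside, reaching 108 mm from the bowl's axis, best gripped 88 mm from it, fingers either side
- platform: fixed wooden loading platform, 120 x 120 mm, 15 mm high, with a flat blue ring (96 mm across) painted round its middle; origin in the middle of its underside
- roundhouse: fixed, roofless: four stalls in a fan, mouths to -x. Stall middles 400 mm from the fan centre (-400, 0) mm in its frame, at -15, -5, 5, 15 degrees, each stall pointing away from that centre. Floor 8 mm above the table, 116 long, 46 wide between kerbs 8 mm high; middles 70 mm apart. Back and side walls reach 50 mm above the table, the back wall 70 mm behind the middles
- ball1_center (a point): middle of cargo ball 1: orange hard plastic, 30 mm across, 11 g; the balls drop in the order of their numbers, this one belongs in the bowl
- ball2_center (a point): middle of cargo ball 2: orange hard plastic, 30 mm across, 11 g; the balls drop in the order of their numbers, this one belongs in the bowl
- ball3_center (a point): middle of cargo ball 3: orange hard plastic, 30 mm across, 11 g; the balls drop in the order of their numbers, this one belongs in the bowl
- ball4_center (a point): middle of cargo ball 4: orange hard plastic, 30 mm across, 11 g; the balls drop in the order of their numbers, this one stays in the dispenser
- ball5_center (a point): middle of cargo ball 5: orange hard plastic, 30 mm across, 11 g; the balls drop in the order of their numbers, this one stays in the dispenser
- ball6_center (a point): middle of cargo ball 6: orange hard plastic, 30 mm across, 11 g; the balls drop in the order of their numbers, this one stays in the dispenser
- spot_red: red roundel, 44 mm across, flat on the floor in the middle of the stall of the red vehicle; origin at its centre on the stall floor (8 mm above the table)
- spot_blue: blue roundel, 44 mm across, flat on the floor in the middle of the stall of the blue vehicle; origin at its centre on the stall floor (8 mm above the table)
- spot_yellow: yellow roundel, 44 mm across, flat on the floor in the middle of the stall of the yellow vehicle; origin at its centre on the stall floor (8 mm above the table)
- spot_green: green roundel, 44 mm across, flat on the floor in the middle of the stall of the green vehicle; origin at its centre on the stall floor (8 mm above the table)
- tanker_red: red metal tanker car (a lying tank, with a small steel dome), loose (None if not out this time): 90 mm long along its x, 36 wide, about 55 high, 0.06 to 0.17 kg; its wheels do not turn. At its middle 34 mm wide from 18 to 44 mm up: best gripped across the width 34 mm up, clear of kerbs. Origin in the middle of its underside
- engine_blue: blue tank engine with cab and funnel, loose (None if not out this time): 90 mm long along its x, 36 wide, about 55 high, 0.06 to 0.17 kg; its wheels do not turn. At its middle 34 mm wide from 18 to 44 mm up: best gripped across the width 34 mm up, clear of kerbs. Origin in the middle of its underside
- boxcar_yellow: yellow box car with a brown strip along its roof, loose (None if not out this time): 90 mm long along its x, 36 wide, about 55 high, 0.06 to 0.17 kg; its wheels do not turn. At its middle 34 mm wide from 18 to 44 mm up: best gripped across the width 34 mm up, clear of kerbs. Origin in the middle of its underside
- coach_green: green coach with a white strip along its roof, loose (None if not out this time): 90 mm long along its x, 36 wide, about 55 high, 0.06 to 0.17 kg; its wheels do not turn. At its middle 34 mm wide from 18 to 44 mm up: best gripped across the width 34 mm up, clear of kerbs. Origin in the middle of its underside
- tree_a: loose toy tree, 92 mm high, 48 mm wide, not to be disturbed; origin under its foot
- drum: blue plastic storage drum with screw lid, 120 mm across, 132 mm high, not to be disturbed; origin under its middle
- winder (a joint): angle in rad of the small yellow winder knob on the roof of the toy signal box at the back of the table; 0 at the start, not to be turned
Mind the look-alikes: they are no part of the job. What is shaped like the tanker_red but purple is not meant.

How it is judged:
On the way, in this order (a step that is already met when the one before it is completed fails the run):
1. the bowl stands upright on the table under the spout, its middle within 22 mm of the point below the spout, the paddle not yet turned (horizontal distance between bowl and outlet below 0.022 m and height (world z) of bowl below 0.006 m and angle between bowl's own z axis and vertical below 0.1 rad and value of joint paddle below 0.3 rad), for 0.3 s.
2. with the bowl still under the spout the paddle has been turned three clicks, rests on the third detent and the first three balls lie in the bowl (horizontal distance between bowl and outlet below 0.022 m and height (world z) of bowl below 0.006 m and angle between bowl's own z axis and vertical below 0.1 rad and value of joint paddle between 2.15 and 2.56 rad and height (world z) of each of ball4_center, ball5_center, ball6_center above 0.09 m and horizontal distance between each of ball1_center, ball2_center, ball3_center and bowl below 0.045 m and z of ball1_center in the frame of bowl between 0 and 0.05 m and z of ball2_center in the frame of bowl between 0 and 0.05 m and z of ball3_center in the frame of bowl between 0 and 0.05 m), for 0.5 s.
At the end, for the whole second after the job is handed in: Bowl at rest upright on the platform within 20 mm of its middle, balls 1 to 3 in it, the others in the dispenser, paddle on click three (2.15 to 2.56 rad); every vehicle present at rest upright on the floor of its own colour's stall, within 20 mm of the roundel (horizontal distance between bowl and platform below 0.02 m and height (world z) of bowl between 0.011 and 0.019 m and angle between each of bowl, tanker_red, engine_blue, boxcar_yellow, coach_green's own z axis and vertical below 0.08 rad and linear speed of each of bowl, tanker_red, engine_blue, boxcar_yellow, coach_green below 0.02 m/s and horizontal distance between each of ball1_center, ball2_center, ball3_center and bowl below 0.045 m and z of ball1_center in the frame of bowl between 0 and 0.05 m and z of ball2_center in the frame of bowl between 0 and 0.05 m and z of ball3_center in the frame of bowl between 0 and 0.05 m and height (world z) of each of ball4_center, ball5_center, ball6_center above 0.09 m and value of joint paddle between 2.15 and 2.56 rad and horizontal distance between tanker_red and spot_red below 0.02 m and height (world z) of tanker_red between 0.005 and 0.0115 m and horizontal distance between engine_blue and spot_blue below 0.02 m and height (world z) of engine_blue between 0.005 and 0.0115 m and horizontal distance between boxcar_yellow and spot_yellow below 0.02 m and height (world z) of boxcar_yellow between 0.005 and 0.0115 m and horizontal distance between coach_green and spot_green below 0.02 m and height (world z) of coach_green between 0.005 and 0.0115 m); the robot touches nothing.
It fails at once if the tree or the drum is pushed more than 30 mm from its place (distance of any of tree_a, drum from where it was at the start of the episode above 0.03 m).
It fails at once if the signal box's winder is turned (value of joint winder above 0.3 rad).
Of tanker_red, engine_blue, boxcar_yellow, coach_green only 2 to 4 are there at a start; the rules pass over those that are not, and their reading is None.
At some moment in a run one of tanker_red, engine_blue, boxcar_yellow, coach_green may be knocked a few centimetres aside while the robot is not near it.
It also fails if it takes over 210 s, if anything falls off the work surface, if the arm or the gripper's body presses on something with over 40 N, if the wrist force passes 120 N, or if a joint passes its speed limit or range.

ROBOT

A 7-joint arm with a two-finger parallel gripper is mounted at the origin on the work surface. World frame = base frame: x ahead of the robot, y to its left, z up, the work surface at z = 0. Lengths are in m, angles in rad, forces in N, time in s.
With the tool pointing down it reaches from about 0.425 to 0.925 m from the base axis. Payload 6.8 kg.
Tool frame: the origin (TCP) lies on the front face of the gripper's body, between the roots of the fingers; the fingertips stand 73 mm ahead of it and the grasp point (between the pads) lies 54 mm ahead of it (env.nose_length is the distance from the TCP to the fingertips, in m); z points along the fingers, y is the line along which they close (so a half turn about z gives the same grasp; the last joint's range is limited). The gripper opens to 85 mm and grips with 20 to 120 N. Pads are 22 mm wide; open, the fingers measure 114 mm over their backs; the gripper's body (76 mm by 85 mm) begins 54 mm behind the grasp point. The pads swing forward as they close: fully open they stand 13 mm farther back than shut.
Start: joints at [1.061, 0.477, 0.022, 1.555, -0.011, 1.109, -0.083], TCP at [0.264, -0.621, 0.304] pointing down, gripper open.
Joint ranges: [-2.96, 2.96], [-0.34, 2.1], [-1.41, 1.46], [0.24, 2.44], [-1.37, 4.51], [0.17, 1.92], [-2.96, 2.96]. Speed limits (rad/s): [2.39, 2.39, 3.14, 3.14, 3.14, 3.14, 3.14].

INTERFACE

Orientations are given as a unit quaternion [w, x, y, z].
In Python, from cell import env, kin, camera, calibration, job gives the robot as it stands. The module is installed in compiled form; this text tells all that it offers. Calls block until the motion is done:
- env.reach(position, orientation): joint-space move of the TCP to a pose.
- env.movel(position, velocity=0.15, rot=None, stop_force=None): straight line of the TCP; rot=None keeps the orientation; velocity is the mean speed in m/s. With stop_force (N) it stops when the force on the tool has changed by that much, and returns True; else False.
- env.goto_joints(angles): joint-space move.
- env.grip(opening, f_grip=None): finger opening in m; f_grip is the grip in N (None keeps the last); returns when the fingers have stopped.
- env.dwell(seconds).
- kin.inverse_kinematics(position, orientation): joint angles nearest the present ones, or None.
- env.get_state(): the state.
- camera(name): name is "scene" or "top"; returns (picture, depth): 480x640x3 uint8, blue, green, red; 480x640 float32, m along the optical axis (not along the pixel's ray), 0 where there is no reading.
- calibration(name): a dict with "fx", "fy", "cx", "cy" (pixels), "rvec" (rotation vector, rad) and "tvec" (3), from world to camera coordinates, as OpenCV has them. Camera axes: x right, y down, z forward; pixel columns grow to the right and rows downward; lengths in m; the calibration is good to about 2 mm. A picture is of the moment at which its call begins. calibration takes no time and is no camera call.
A pose or a line that the arm cannot do raises env.PlanningError and nothing moves.
- job.job_done(): hands the job in; it is judged then, once.
The state is a dict: "time": time; "qpos": joint angles; "joint_velocities": joint speeds; "joint_torque": joint torques, N m; "tcp_pos": TCP position; "orientation": TCP orientation; "force": force on the tool from outside, world axes, zero at the start; "torque": the same for the moment, N m; "opening": finger opening in m; "gripper_force": force on a finger pad.
Only numpy, scipy, OpenCV 4.12 (cv2) and the standard library are available. Lean on these libraries where they do the work, as an engineer would, in place of code of your own. Each camera call takes 0.05 s, during which the arm holds its last target. There are 200 camera calls.

## Working session

There is one attempt and no reset: what is moved stays moved. The work goes in short steps, each a Python script; the robot and the scene stay as the last script left them, time stands still between calls to the robot, and variables do not carry over. Pictures are saved under pics/ and viewed, at most 14 in all, crops included, and the job is handed in when it is done.

```bash
mkdir -p pics; cat > h.py <<'E'
import numpy as np, cv2
from cell import env, kin, camera, calibration, job
def cloud(name):
    im,d=camera(name); c=calibration(name)
    R=cv2.Rodrigues(np.array(c["rvec"],float))[0]; t=np.array(c["tvec"],float).ravel()
    v,u=np.mgrid[:480,:640]
    P=np.stack([(u-c["cx"])/c["fx"]*d,(v-c["cy"])/c["fy"]*d,d],-1)
    W=(P-t)@R
    W[d==0]=np.nan
    return im,W
E
python3 - <<'E'
from h import *
for n in("top","scene"):
    im,W=cloud(n); cv2.imwrite(f"pics/{n}0.png",im); np.save(f"{n}0.npy",W)
    c=calibration(n); R=cv2.Rodrigues(np.array(c["rvec"]))[0]; print(n,c["fx"],-R.T@np.array(c["tvec"]).ravel(),R[2])
s=env.get_state();print(s["time"],s["orientation"],s["tcp_pos"])
E
```

```text
top 567.2819186560587 [ 0.33688683 -0.05266626  1.51495344] [ 0.13977928  0.00994987 -0.99013269]
scene 623.6156847922225 [1.32274612 0.42021483 1.0685611 ] [-0.59323935 -0.37174559 -0.71405343]
0.1 [-8.10513240e-04  9.79885022e-01  1.99561114e-01 -2.22185537e-04] [ 0.26381276 -0.62086833  0.3030072 ]
```

View pics/top0.png

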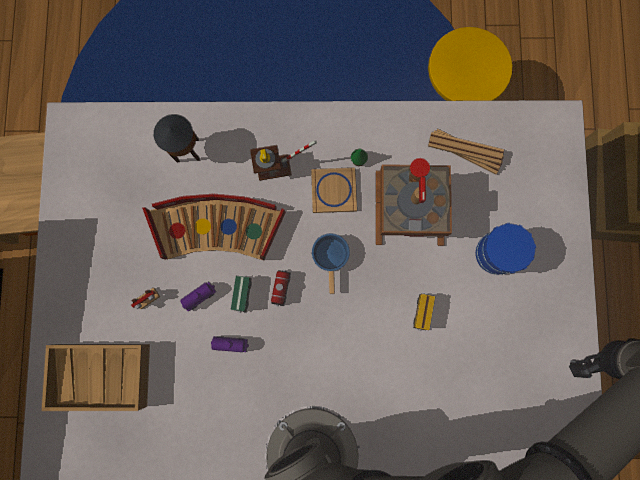

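View pics/scene0.png

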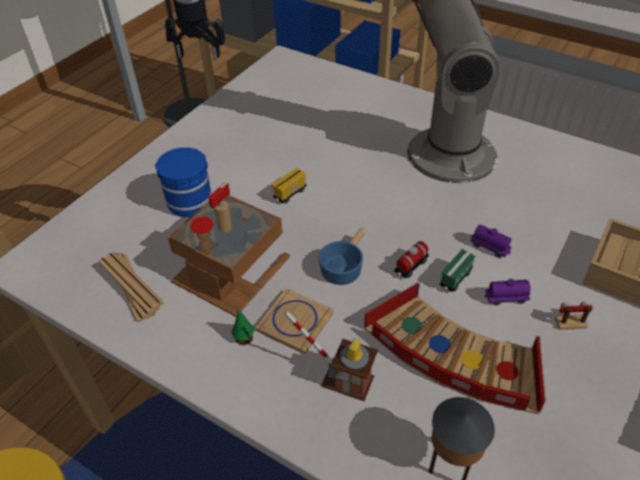

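Top view, with +x up and +y left: red tanker (281,288), green coach (241,294), yellow boxcar (425,312), no blue engine. The bowl is at (331,251) with its handle down, the platform at (335,189), the dispenser knob at (422,185), and the roundels are red (178,231), yellow (203,227), blue (228,226) and green (254,231). The two purple tankers are decoys.

```bash
cat >> h.py <<'E'
def blob(im,W,px,r,zlo,zhi,hue=None,smin=90):
    hsv=cv2.cvtColor(im,cv2.COLOR_BGR2HSV).astype(int)
    v,u=np.mgrid[:480,:640]
    m=(abs(u-px[0])<r)&(abs(v-px[1])<r)&(W[...,2]>zlo)&(W[...,2]<zhi)
    if hue is not None:
        dh=abs((hsv[...,0]-hue+90)%180-90); m&=(dh<12)&(hsv[...,1]>smin)
    return W[m]
def rect(P):
    (c,s,a)=cv2.minAreaRect((P[:,:2]*1000).astype(np.float32))
    if s[0]<s[1]: s=s[::-1]; a+=90
    return np.round(c,1),np.round(s,1),round((a+90)%180-90,1)
E
python3 - <<'E'
from h import *
im=cv2.imread("pics/top0.png");W=np.load("top0.npy")
for n,p in(("red",(281,288)),("green",(241,294)),("yellow",(425,312))):
    P=blob(im,W,p,26,.012,.07); print(n,len(P),rect(P),P[:,2].max()); 
    P=blob(im,W,p,26,.03,.07); print("   hi",rect(P),P.mean(0))
for n,p,h in(("red",(178,231),0),("yellow",(203,227),25),("blue",(228,226),110),("green",(254,231),75)):
    P=blob(im,W,p,11,0,.02,h); print("spot",n,len(P),P.mean(0),rect(P)[1])
P=blob(im,W,(331,251),28,.041,.055); P=P[P[:,0]>np.median(P[:,0])-.06]
from scipy.optimize import least_squares
f=least_squares(lambda q:np.hypot(P[:,0]-q[0],P[:,1]-q[1])-q[2],[*P.mean(0)[:2],.047],loss="soft_l1",f_scale=.002);print("bowl",len(P),f.x)
H=blob(im,W,(333,280),16,.03,.055);H=H[H[:,0]<f.x[0]-.055];print("handle",len(H),rect(H),H.mean(0))
P=blob(im,W,(335,189),30,.010,.02);print("platform",len(P),rect(P),P[:,2].mean())
P=blob(im,W,(335,189),24,.008,.022,112,100);print("ring",len(P),rect(P),P.mean(0))
P=blob(im,W,(414,200),45,.12,.14);print("case",len(P),rect(P))
P=blob(im,W,(422,188),25,.215,.25);print("paddle",len(P),rect(P),P.mean(0))
P=blob(im,W,(414,240),45,.005,.02);print("foot",len(P),rect(P), P[:,:2].min(0))
for n,p,r in(("tree",(360,158),16),("drum",(506,250),40),("sig",(285,158),45),("hut",(270,160),22),("plank",(467,150),45)):
    P=blob(im,W,p,r,.012,.3);print(n,P.min(0),P.max(0))
for u,v in((148,210),(282,210),(268,258),(160,257),(215,196),(165,255)):print(u,v,W[v,u])
E
```

```text
red 475 (array([424.9,  85. ]), array([96.6, 34.4]), -11.1) 0.06458509411346365
   hi (array([424.3,  85.7]), array([81.6, 33.2]), -11.3) [0.42349663 0.08501006 0.04915701]
green 567 (array([408.3, 187.4]), array([97.7, 37.4]), -8.3) 0.062406427229342504
   hi (array([408.3, 187.4]), array([88.1, 37.3]), -8.5) [0.4081442  0.18640623 0.05270482]
yellow 570 (array([ 360.8, -287.1]), array([97.9, 36.8]), -11.6) 0.06292419799492191
   hi (array([ 360.6, -287.2]), array([87.8, 36.5]), -11.5) [ 0.3605899  -0.2859484   0.05351753]
spot red 231 [0.57872501 0.36839238 0.00990931] [55.7 52.8]
spot yellow 332 [0.58823386 0.29933976 0.00919735] [56.6 55.8]
spot blue 186 [0.5894077  0.23017477 0.00932814] [41.7 39.8]
spot green 148 [0.57637696 0.16075493 0.00936635] [39.7 39. ]
bowl 267 [ 0.51517116 -0.04577968  0.0466496 ]
handle 115 (array([434.1, -48.6]), array([52.1, 13.1]), 0.0) [ 0.43344196 -0.04836507  0.04108191]
platform 1635 (array([687.1, -59. ]), array([134. , 132.3]), -82.7) 0.015139822747660877
ring 135 (array([689.3, -54.7]), array([92.4, 91.9]), 17.4) [ 0.68745111 -0.05564389  0.0
[... 218 characters left out ...]
238.9, 237.5]), -0.6) [ 0.43317837 -0.39051896]
tree [ 0.73205186 -0.14574028  0.01231377] [ 0.79575392 -0.08571965  0.09863454]
drum [ 0.45456429 -0.54966565  0.01228448] [ 0.57702682 -0.42650887  0.14244338]
sig [ 0.64613668 -0.04232219  0.01202864] [0.89476743 0.19487576 0.16667771]
hut [0.716191   0.05614842 0.01211823] [0.79136745 0.16270048 0.14163421]
plank [ 0.62264871 -0.51424259  0.0120052 ] [ 0.85786319 -0.25898029  0.24869064]
148 210 [0.63093302 0.44226949 0.02770948]
282 210 [0.62538119 0.08110938 0.05104665]
268 258 [0.50373438 0.12157216 0.00427012]
160 257 [0.50145117 0.39707523 0.05313431]
215 196 [0.66383279 0.25894445 0.04947001]
165 255 [0.51013766 0.39319202 0.02319418]
```

```bash
cat >> h.py <<'E'
from scipy.optimize import least_squares as _ls
def q(a): return [0,np.cos(a/2),np.sin(a/2),0]
def near(p,z,a,zl=.25):
    "choose of yaw a / a+pi with both high and low reachable and q7 least extreme"
    best=None
    for b in (a,a+np.pi,a-np.pi):
        k=[kin.inverse_kinematics([p[0],p[1],h],q(b)) for h in(zl,z)]
        if all(x is not None for x in k):
            m=max(abs(x[6]) for x in k)
            if best is None or m<best[0]: best=(m,b)
    return best
S=dict(red=(.5787,.3684,15),yellow=(.5882,.2993,5),blue=(.5894,.2302,-5),green=(.5764,.1608,-15))
def fan(t):
    return {n:(t[0]+.4*np.cos(t[2]+np.radians(s[2])),t[1]+.4*np.sin(t[2]+np.radians(s[2])),t[2]+np.radians(s[2])) for n,s in S.items()}
FT=_ls(lambda t:np.array([np.subtract(fan(t)[n][:2],S[n][:2]) for n in S]).ravel(),[.19,.265,0])
FAN=fan(FT.x)
def park(n,x,y,a,zl=.25):
    g=FAN[n]; a=near((x,y),.088,a,zl)[1]; b=near(g,.097,g[2],zl)[1]
    env.grip(.06)
    env.reach([x,y,zl],q(a)); env.movel([x,y,.088],.15); env.grip(.02,60)
    s=env.get_state(); print(n,"grip",s["opening"],s["gripper_force"])
    env.movel([x,y,zl],.2); print("lifted",env.get_state()["opening"])
    env.reach([g[0],g[1],zl],q(b)); env.movel([g[0],g[1],.13],.2); env.movel([g[0],g[1],.0975],.06)
    env.grip(.048); env.movel([g[0],g[1],zl],.2)
    s=env.get_state(); print("t",s["time"],"F",s["force"],s["qpos"].round(2) if hasattr(s["qpos"],"round") else s["qpos"])
E
python3 - <<'E'
from h import *
print(FT.x,FT.fun.round(4)); print(FAN)
W=np.load("top0.npy").reshape(-1,3); 
for n,sg in(("green",-1),("red",1)):
    x,y,a=FAN[n]; d=W[:,:2]-[x,y]; al=d@[np.cos(a),np.sin(a)]; la=d@[-np.sin(a),np.cos(a)]
    m=(abs(al)<.03)&(la*sg>0.02)&(la*sg<.09)
    for l in np.arange(.02,.09,.006):
        k=m&(abs(la*sg-l)<.003); print(round(l,3),W[k,2].max().round(3) if k.any() else None,end="; ")
    print()
for p,z,a in(((.3607,-.2872),.088,np.radians(-11.5)),((.4246,.0853),.088,np.radians(-11.2)),((.4083,.1874),.088,np.radians(-8.4)),*[((FAN[n][0],FAN[n][1]),.097,FAN[n][2]) for n in FAN],((.427,-.0485),.088,.03),((.488,-.258),.088,-.02),((.372,-.258),.088,-.02),((.6,-.056),.103,0),((.637,-.2585),.28,-.02)):
    print(p,[ (round(zl,2),near(p,z,a,zl)) for zl in(.25,.3)])
park("yellow",.3607,-.2872,np.radians(-11.5))
E
```

```text
[ 0.19076374  0.26784959 -0.00808978] [-0.0007 -0.0002  0.0013  0.0002 -0.0005 -0.0004 -0.0001  0.0004]
{'red': (np.float64(0.577958929723001), np.float64(0.3682482035436045), np.float64(0.25370961275890946)), 'yellow': (np.float64(0.5895106013196557), np.float64(0.2994871831947436), np.float64(0.07917668755947652)), 'blue': (np.float64(0.5889465511901939), np.float64(0.22976487052838926), np.float64(-0.09535623763995643)), 'green': (np.float64(0.576283917712376), np.float64(0.16119974273371607), np.float64(-0.26988916283938935))}
0.02 0.017; 0.026 0.022; 0.032 0.024; 0.038 0.015; 0.044 0.017; 0.05 0.055; 0.056 0.056; 0.062 0.06; 0.068 0.008; 0.074 0.011; 0.08 0.013; 0.086 0.007; 
0.02 0.023; 0.026 0.024; 0.032 0.015; 0.038 0.016; 0.044 0.054; 0.05 0.056; 0.056 0.056; 0.062 0.053; 0.068 0.008; 0.074 0.008; 0.08 0.008; 0.086 0.01; 
(0.3607, -0.2872) [(0.25, (np.float64(1.2384569605004363), np.float64(-0.2007128639793479))), (0.3, (np.float64(1.2385342726873994), np.float64(-0.2007128639793479)))]
(0.4246, 0.0853) [(0.25, (np.float64(0.7329994162829145), np.float64(2.9461157773664284))
[... 1177 characters left out ...]
 (np.float64(1.4570580421896755), 3.171592653589793))]
(0.488, -0.258) [(0.25, (np.float64(1.242872815051124), -0.02)), (0.3, (np.float64(1.242872815051124), -0.02))]
(0.372, -0.258) [(0.25, (np.float64(1.151741993668597), -0.02)), (0.3, (np.float64(1.151741993668597), -0.02))]
(0.6, -0.056) [(0.25, (np.float64(1.2485835651726958), 3.141592653589793)), (0.3, (np.float64(1.2883422149713613), 3.141592653589793))]
(0.637, -0.2585) [(0.25, (np.float64(1.3168226726853705), -0.02)), (0.3, (np.float64(1.3170834374971734), -0.02))]
yellow grip 0.03331128545334515 59.81906354427338
lifted 0.033426497551618445
t 9.2417 F [ 0.30298774 -0.83770698 -0.11044576] [ 0.17  0.82 -1.19  1.59  0.78  1.28  0.51]
```

```bash
sed -i 's/env.grip(.048)/env.grip(.043)/' h.py; python3 - <<'E'
from h import *
park("red",.4246,.0853,np.radians(-11.2))
park("green",.4083,.1874,np.radians(-8.4))
im,W=cloud("top"); cv2.imwrite("pics/top1.png",im); np.save("top1.npy",W)
E
```

```text
red grip 0.03277804029632446 58.934353440999985
lifted 0.03237661018842462
t 16.9667 F [ 0.0300417  -0.45833085 -0.36194026] [ 0.02  0.82 -1.13  1.53  0.76  1.29  0.62]
green grip 0.033572703037541896 59.73976898787441
lifted 0.03323076214477389
t 24.1167 F [ 0.49264524  0.04117842 -0.20223155] [ 0.4   0.66 -1.1   1.75  0.64  1.15  0.39]
```

View pics/top1.png

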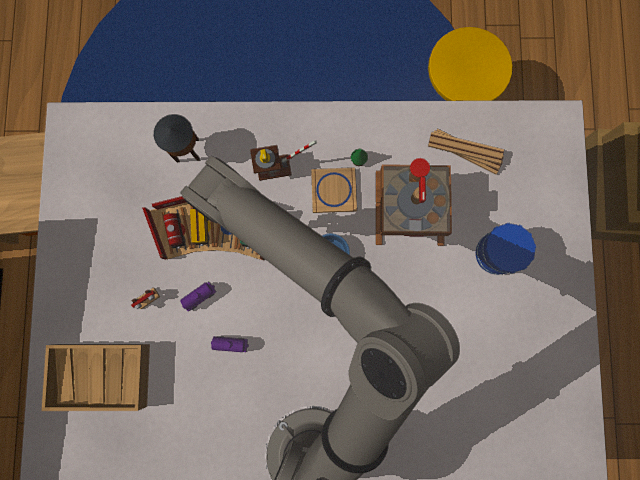

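Red and yellow sit in their stalls at (173,229) and (198,226), and the arm hides green. The elbow has swung out to −y, so I'll go back to a neutral posture before the bowl work.

```bash
python3 - <<'E'
from h import *
s=env.get_state(); p=np.array(s["tcp_pos"]); q0=np.array(s["qpos"])
w,x,y,z=s["orientation"]; yaw=2*np.arctan2(y,x)
for d in(.1,-.1):
    c,sn=np.cos(d),np.sin(d); k=kin.inverse_kinematics([c*p[0]-sn*p[1],sn*p[0]+c*p[1],p[2]],q(yaw+d)); print("az",d,(np.array(k)-q0).round(3))
k=kin.inverse_kinematics(p,q(yaw+.1)); print("yaw",(np.array(k)-q0).round(3))
print(np.arctan2(p[1],p[0]),yaw)
E
```

```text
az 0.1 [-0.089  0.01  -0.02   0.001  0.015  0.006 -0.012]
az -0.1 [ 0.091 -0.011  0.018  0.002 -0.013 -0.012  0.01 ]
yaw [ 0.012  0.011 -0.022  0.001  0.017  0.007  0.087]
0.2720241851709768 2.8716764078471657
```

```bash
cat >> h.py <<'E'
def home(q1=0.,q7=1.6): env.goto_joints([q1,.477,.022,1.555,-.011,1.109,q7])
def bowlfit(im,W,px):
    P=blob(im,W,px,28,.041,.056); P=P[P[:,0]>np.median(P[:,0])-.06]
    f=_ls(lambda t:np.hypot(P[:,0]-t[0],P[:,1]-t[1])-t[2],[*P.mean(0)[:2],.047],loss="soft_l1",f_scale=.002)
    return f.x
E
python3 - <<'E'
from h import *
s=env.get_state(); p=s["tcp_pos"]; env.movel([p[0],p[1],.3],.2)
home(-1.3); print(env.get_state()["tcp_pos"])
im,W=cloud("top"); cv2.imwrite("pics/top2.png",im); np.save("top2.npy",W)
for n,px in(("red",(174,229)),("yellow",(198,226)),("green",(251,228))):
    P=blob(im,W,px,24,.03,.08,{"red":0,"yellow":25,"green":75}[n]); r=rect(P); g=FAN[n]; print(n,r,np.round(r[0]/1000-g[:2],4),np.degrees(g[2]))
print(bowlfit(im,W,(331,251)))
cv2.imwrite("pics/crop2.png",cv2.resize(im[130:300,120:470],None,fx=2.2,fy=2.2))
E
```

```text
[0.25108752 0.6265744  0.30358889]
red (array([584.9, 362.6]), array([128.5, 126.7]), -80.8) [ 0.0069 -0.0056] 14.536490032983975
yellow (array([585.1, 300.5]), array([89.1, 38. ]), 3.8) [-0.0044  0.001 ] 4.536490032983974
green (array([574.5, 162.2]), array([84.9, 35.6]), -15.2) [-0.0018  0.001 ] -15.463509967016023
[ 0.5150382  -0.04575294  0.04658498]
```

View pics/crop2.png

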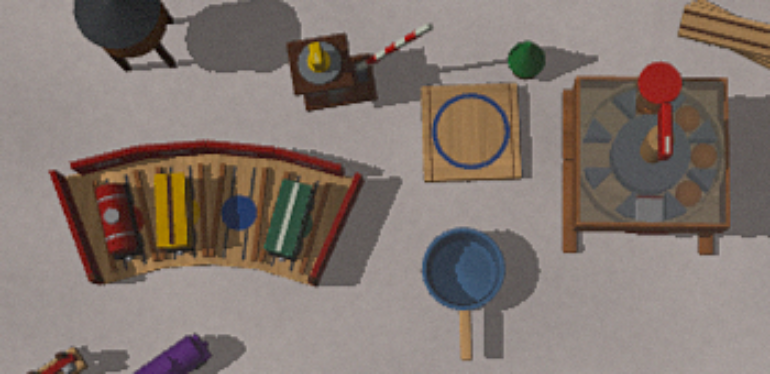

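All three vehicles are parked straight, with (574,162) mm for green and (585,300) mm for yellow, and the bowl hasn't moved. Next is the bowl under the spout.

```bash
cat >> h.py <<'E'
KN=np.array([.638,-.259]); DY=-.018
u=np.array([np.cos(DY),np.sin(DY)]); OUT=KN-.062*u; GO=OUT-.088*u
E
python3 - <<'E'
from h import *
home(0.); a=np.pi+.03; g=np.array([.427,-.0488])
env.grip(.06); print(np.round(kin.inverse_kinematics([*g,.25],q(a)),2))
env.reach([*g,.25],q(a)); env.movel([*g,.088],.15); env.grip(.005,100)
s=env.get_state();print(s["opening"],s["gripper_force"],np.round(s["qpos"],2))
env.movel([*g,.148],.1); print(env.get_state()["torque"])
f=GO-.098*u
env.movel([*f,.148],.15,rot=q(np.pi+DY)); env.movel([*f,.100],.1)
env.movel([*(GO-.0*u),.100],.08)
print(env.movel([*GO,.0865],.02,stop_force=8), env.get_state()["tcp_pos"],GO)
im,W=cloud("scene"); cv2.imwrite("pics/s3.png",im); np.save("s3.npy",W)
E
```

```text
[-0.02  0.14 -0.02  2.17  0.    0.83  1.57]
0.011924146335190223 97.56355404853821 [-0.02  0.45 -0.02  2.28  0.02  0.42  1.55]
[-0.03497654  0.23710298 -0.02276923]
True [ 0.48761016 -0.25629923  0.08827807] [ 0.4880243  -0.25630015]
```

View pics/s3.png

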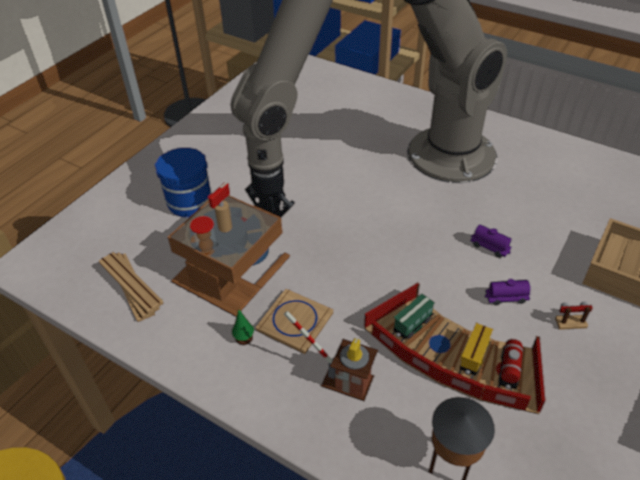

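The bowl is under the spout and resting on the table; the vehicles are all parked. I'll release it and check the handle position.

```bash
python3 - <<'E'
from h import *
env.grip(.05); b=GO-.03*u
env.movel([*b,.10],.1); env.movel([*b,.30],.2)
home(0.); home(-.9)
im,W=cloud("top"); cv2.imwrite("pics/crop4.png",cv2.resize(im[150:330,340:560],None,fx=3,fy=3)); np.save("top4.npy",W)
d=(W[...,:2]-OUT); al=d@u; la=d@np.array([-u[1],u[0]])
m=(al<-.055)&(al>-.13)&(abs(la)<.03)&(W[...,2]>.025)&(W[...,2]<.06)
P=np.c_[al[m],la[m]]*1000; print("handle along/lateral",P.min(0),P.max(0),np.polyfit(P[:,0],P[:,1],1),W[m][:,2].mean())
m=(al<-.02)&(al>-.06)&(abs(la)<.06)&(W[...,2]>.038)&(W[...,2]<.06)
P=np.c_[al[m],la[m]]; print(len(P),"rim",P.min(0),P.max(0)); f=_ls(lambda t:np.hypot(P[:,0]-t[0],P[:,1]-t[1])-.0475,[0,0],loss="soft_l1",f_scale=.002); print(f.x)
print(env.get_state()["time"])
E
```

```text
handle along/lateral [-108.15289761   -6.00994821] [-55.32109953   8.65207072] [-0.00826822  0.93783799] 0.04011893207497808
122 rim [-0.05915379 -0.04134034] [-0.02005089  0.04562222]Traceback (most recent call last):
  File "<stdin>", line 10, in <module>
NameError: name '_ls' is not defined
```

View pics/crop4.png

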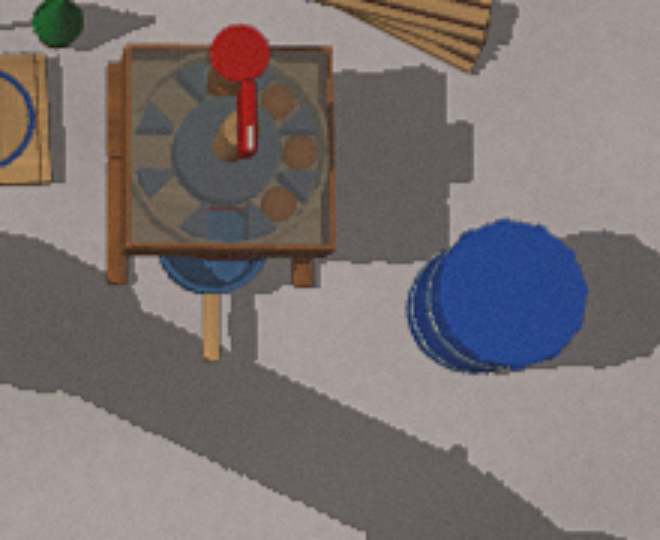

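The handle end is at −108 mm with under 2 mm lateral offset, so the bowl is centred on the outlet. Now the paddle.

```bash
python3 - <<'E'
from h import *
home(0.); p=env.get_state()["tcp_pos"]; env.movel([p[0],p[1],.37],.2); env.grip(.045)
a=np.pi-.02
env.reach([*KN,.37],q(a)); print(np.round(env.get_state()["qpos"],2))
print("hit",env.movel([*KN,.281],.08,stop_force=10)); env.grip(.005,40)
s=env.get_state(); print(s["opening"],s["force"],np.round(s["qpos"],2)); j=np.array(s["qpos"])
for c in range(3):
    for k in range(3):
        j[6]-=np.pi/12; env.goto_joints(list(j))
    env.dwell(.8); s=env.get_state(); print(c,s["torque"][2].round(3),s["force"].round(1),s["opening"])
env.grip(.045); env.dwell(.5)
p=s["tcp_pos"]; env.movel([p[0],p[1],.38],.1)
env.reach([.6,-.05,.37],q(np.pi-.8)); home(0.); home(-.9)
im,W=cloud("top"); cv2.imwrite("pics/crop5.png",cv2.resize(im[150:330,340:560],None,fx=3,fy=3))
P=blob(im,W,(422,188),25,.215,.25);print("paddle",rect(P))
im,W=cloud("scene"); cv2.imwrite("pics/s5.png",cv2.resize(im[150:330,120:340],None,fx=3,fy=3)); print(env.get_state()["time"])
E
```

```text
[ 0.24  0.45  0.09  1.44 -0.04  1.25  1.88]
hit False
0.011318996327418679 [ 0.69447419 -5.28341134  0.89646544] [ 0.24  0.52  0.08  1.54 -0.04  1.08  1.88]
0 0.03 [3.3 4.7 0.1] 0.011549093637585855
1 0.031 [ 9.2  5.4 -2.2] 0.0116883596868277
2 0.092 [15.9  2.2 -8. ] 0.01113329112349602
paddle (array([ 638.2, -258.9]), array([55.7, 14.2]), 41.4)
59.9
```

View pics/crop5.png

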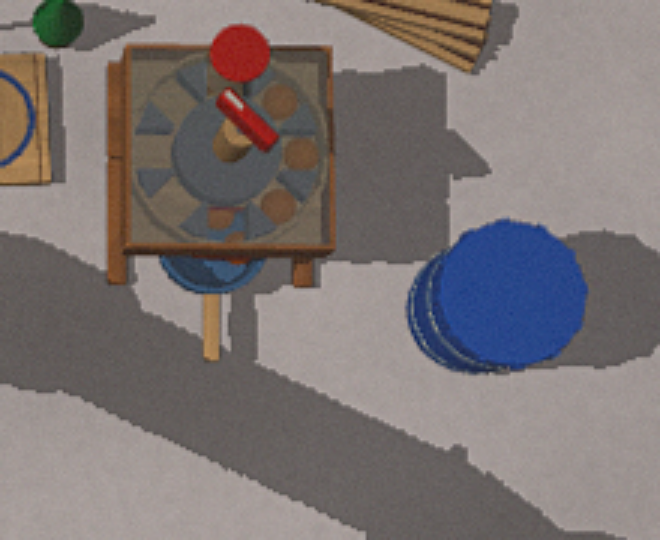

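View pics/s5.png

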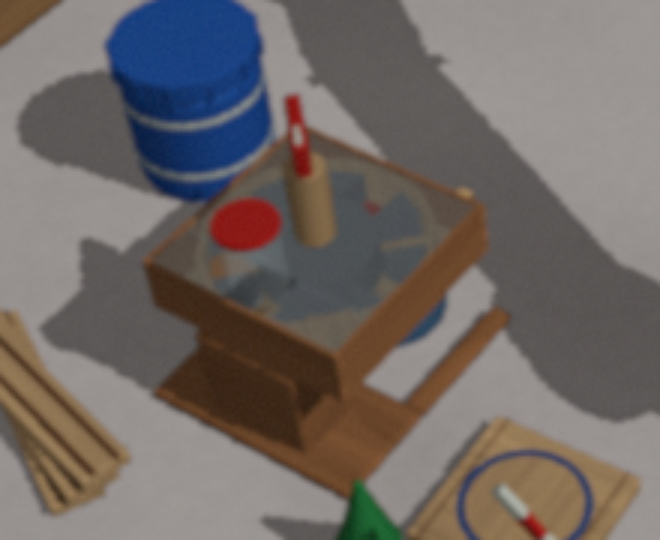

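The paddle rests on click three, and balls show through the spout. Now I'll pull the bowl out and check the count.

```bash
python3 - <<'E'
from h import *
home(0.); a=np.pi+DY; b=GO-.03*u; f=GO-.098*u
env.grip(.05); env.reach([*b,.30],q(a)); print(np.round(env.get_state()["qpos"],2))
env.movel([*b,.10],.2); env.movel([*GO,.088],.08); env.grip(.005,100)
s=env.get_state();print(s["opening"],s["gripper_force"])
env.movel([*GO,.099],.04); env.movel([*f,.099],.07); env.movel([*f,.16],.08)
im,W=cloud("scene"); cv2.imwrite("pics/s6.png",cv2.resize(im[130:330,200:420],None,fx=3,fy=3))
E
```

```text
[ 0.31  0.23  0.09  1.92 -0.03  0.99  1.97]
0.011991212324854941 97.48091697692871
```

View pics/s6.png

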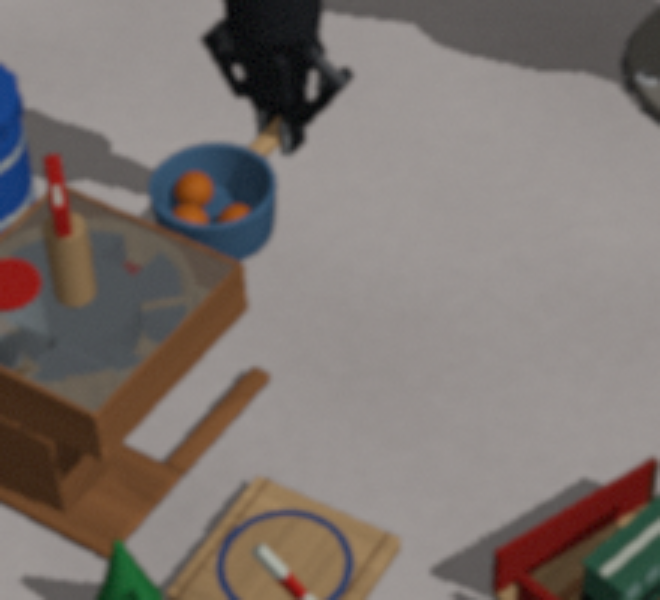

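The bowl holds three balls and hangs level. On to the platform.

```bash
python3 - <<'E'
from h import *
T=np.array([.6885,-.0565]); g=T-[.088,0.001]
env.movel([.43,-.06,.16],.12,rot=q(np.pi)); env.movel([*g,.16],.12); env.movel([*g,.110],.06)
print("contact",env.movel([*g,.1015],.02,stop_force=8),env.get_state()["tcp_pos"])
env.grip(.05); env.movel([g[0]-.03,g[1],.115],.08); env.movel([g[0]-.03,g[1],.30],.2); home(0.); home(1.6)
im,W=cloud("top"); cv2.imwrite("pics/crop7.png",cv2.resize(im[130:330,120:480],None,fx=2.2,fy=2.2)); np.save("top7.npy",W)
P=blob(im,W,(335,186),28,.055,.072); P=P[P[:,0]>.6]
f=_ls(lambda t:np.hypot(P[:,0]-t[0],P[:,1]-t[1])-t[2],[*T,.047],loss="soft_l1",f_scale=.002); print("bowl",f.x,len(P)) if 1 else 0
E
```

```text
contact True [ 0.60045553 -0.05753712  0.10289612]Traceback (most recent call last):
  File "<stdin>", line 8, in <module>
NameError: name '_ls' is not defined
```

```bash
python3 - <<'E'
from h import *
from h import _ls
im,W=cloud("top"); cv2.imwrite("pics/crop8.png",cv2.resize(im[130:330,120:480],None,fx=2.2,fy=2.2))
P=blob(im,W,(335,186),28,.055,.072)
f=_ls(lambda t:np.hypot(P[:,0]-t[0],P[:,1]-t[1])-t[2],[.688,-.056,.047],loss="soft_l1",f_scale=.002); print("bowl",f.x,len(P),np.ptp(P[:,2]))
print("paddle",rect(blob(im,W,(422,188),25,.215,.25)))
s=env.get_state(); print(s["time"],s["force"],s["tcp_pos"],s["qpos"])
for n,px in(("red",(174,229)),("yellow",(198,226)),("green",(251,228))):
    P=blob(im,W,px,24,.03,.058,{"red":0,"yellow":25,"green":75}[n]); P=P[np.hypot(*(P[:,:2]-FAN[n][:2]).T)<.055]; r=rect(P); g=FAN[n]; print(n,r,np.round(r[0]/1000-g[:2],4),P[:,2].max())
E
```

```text
bowl [ 0.68774924 -0.05627602  0.04660253] 316 0.01490730219506644
paddle (array([ 638. , -259.5]), array([56.3, 13.2]), 88.0)
79.2083 [-0.05420528 -0.71224325 -0.38265721] [-0.09140129 -0.66906106  0.30406247] [ 1.59912709  0.47701643  0.02152944  1.55496933 -0.01106487  1.10900274
  1.60000774]
red (array([571.5, 386.2]), array([81.9, 70.1]), 16.1) [-0.0065  0.018 ] 0.057998377672101135
yellow (array([584.1, 300.6]), array([86.1, 37.9]), 5.0) [-0.0054  0.0011] 0.057982945794628836
green (array([577.7, 163.3]), array([79.1, 32.9]), -15.8) [0.0014 0.0021] 0.057985739592153994
```

View pics/crop8.png

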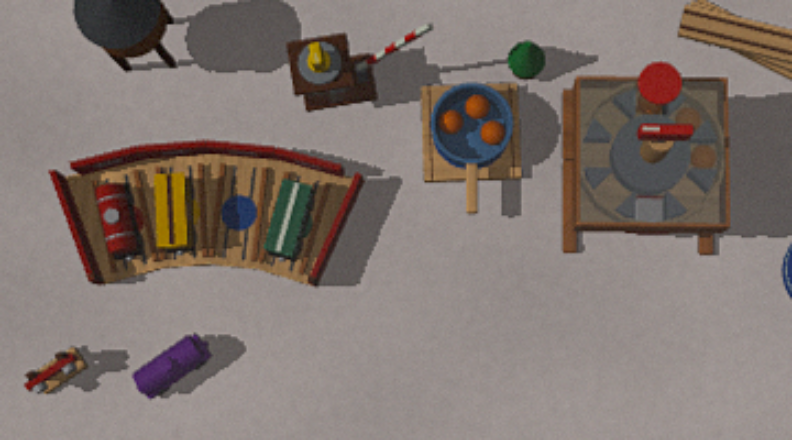

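My swing out to the −y side clipped the paddle, because the fingertips at z = 0.23 are below its top at 0.241. It was pushed back one click: the white mark now points to +y, which is click 2. The bowl with its three balls is fine at (688,−56) mm. I'll turn the paddle one click forward again from above, then leave over a clear path.

```bash
python3 - <<'E'
from h import *
p=env.get_state()["tcp_pos"]; env.movel([p[0],p[1],.40],.2)
a=np.pi-.02-np.pi/2; env.grip(.045)
env.reach([*KN,.40],q(a)); print(np.round(env.get_state()["qpos"],2))
print("hit",env.movel([*KN,.281],.1,stop_force=10)); env.grip(.005,40)
s=env.get_state(); print(s["opening"],s["force"].round(1)); j=np.array(s["qpos"])
for k in range(3):
    j[6]-=np.pi/12; env.goto_joints(list(j))
env.dwell(.8); env.grip(.045); env.dwell(.3)
p=env.get_state()["tcp_pos"]; env.movel([p[0],p[1],.40],.1)
env.reach([.6,-.05,.38],q(np.pi-.8)); home(0.); home(-.9)
im,W=cloud("top"); cv2.imwrite("pics/crop9.png",cv2.resize(im[130:330,120:480],None,fx=2.2,fy=2.2))
print("paddle",rect(blob(im,W,(422,188),25,.215,.25)),env.get_state()["time"])
from h import _ls
P=blob(im,W,(335,186),28,.055,.072)
print("bowl",_ls(lambda t:np.hypot(P[:,0]-t[0],P[:,1]-t[1])-t[2],[.688,-.056,.047],loss="soft_l1",f_scale=.002).x)
V=W.reshape(-1,3)
for n in("red","yellow","green"):
    x,y,a=FAN[n]; d=V[:,:2]-[x,y]; al=d@[np.cos(a),np.sin(a)]; la=d@[-np.sin(a),np.cos(a)]
    m=(abs(al)<.058)&(abs(la)<.03)&(V[:,2]>.035); print(n,"along",al[m].min(),al[m].max(),"lat",la[m].min(),la[m].max(),"z",np.percentile(V[m,2],98))
E
```

```text
[ 0.67  0.5  -0.56  1.37  0.26  1.35  0.08]
hit False
0.011242648344904176 [ 8.8 -0.8 -2.6]
paddle (array([ 638.3, -259.2]), array([55.7, 14.3]), 42.6) 92.9583
bowl [ 0.68792155 -0.05607951  0.04655281]
red along -0.04233858111929968 0.04185846738779358 lat -0.01652052063681612 0.018747013650577547 z 0.06908286507273403
yellow along -0.04885678976013129 0.03984178768482378 lat -0.01796756568844633 0.020070656476531938 z 0.06910410348504548
green along -0.0448268384387576 0.04372202567421107 lat -0.018256855144485107 0.019491331485138885 z 0.06799011418610425
```

View pics/crop9.png

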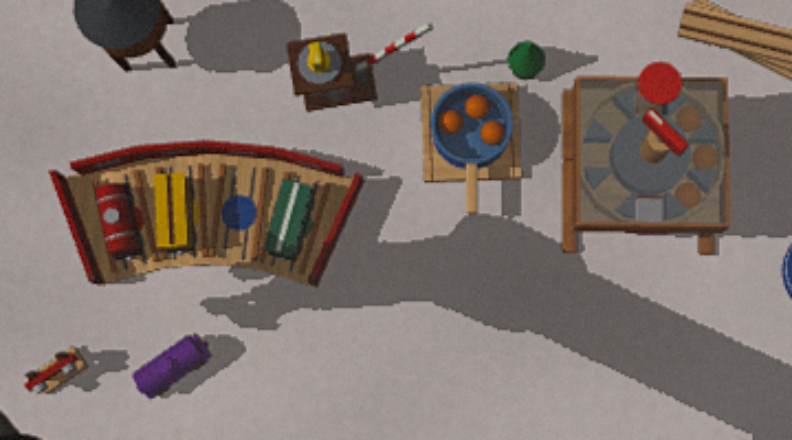

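The paddle is back on click three, with its mark up-left at (650,118) in the crop. Three balls are in the centred bowl and three in the dispenser, and all three vehicles sit within 5 mm of their roundels. Handing in.

```bash
python3 -c "
from h import *
print(job.job_done())"
```

```text
the job is handed in; nothing more can be done
None
```

The job is handed in, verdict not shown: the bowl with its three balls is centred on the platform and the red, yellow and green vehicles (no blue engine was out) are in their stalls, but after the bowl was placed my arm knocked the paddle back one click and I turned it forward to click three again, with no extra ball dropped.

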